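# Free the balance's transport lock with the hex key

### The job

Free the balance for weighing: take the hexagonal T-handled key (the one with the long handle) from the key stand, ease it lightly (a few newtons) and fully home into the recessed socket of the balance's transport lock screw, and only then turn the screw counter-clockwise (seen from above) until its pointer stands midway between the pair of raised marks. Let go and leave the key standing fully seated in the screw; leave the other things where they are and never press hard on the balance.

Things in the scene. Friction and masses are not known exactly. Their poses are not given: they have to be found in the camera images.
- hexkey_center (a point): centre of the handle of the hex key, a T-handled key standing upright in one of the stand's two holes. Black flat-sided handle 80 mm long (its x), 20 mm wide (y), 24 mm tall; below it a steel hexagonal shank 16 mm across flats, 18.5 mm over corners, two flats facing along the handle; z up. The tip is 87 mm below this point. About 250 g
- hexkey_tip (a point): lower end of the hex key, on its axis; z points up to the handle. The lowest 4 mm are a round nose 15.8 mm across, coned to 10 mm at the very end; above it the full hexagon begins
- screw_mouth (a point): centre of the mouth of the hexagonal socket, at the top of the transport lock screw's head; z up, x along the pointer. Socket 16.5 mm across flats, 12 mm deep; head 29 mm across flats, standing 6 mm above the balance's deck. The angle of the hexagon to the pointer differs each time and is not measured: find it by turning the lightly pressed key (it fits every 60 degrees, about 5 degrees of play)
- socket_floor (a point): centre of the flat floor of the same socket, 12 mm below the mouth. Misaligned, the key enters only 4 mm (its nose); aligned, it goes down to this floor. The whole screw head sits on a spring and both points sink with it: it begins to sink at 3.5 N, sinks up to 5 mm at 1 N per mm more (about 8.5 N at 5 mm), then it is solid
- lock (a joint): angle of the lock screw and its pointer (steel tongue 20 mm long beside the head), rad, counter-clockwise seen from above; starts locked at 0 to 0.1, by the single raised mark (stop at 0); free is 1.05, pointer midway between the two raised marks; no stop there (stop at 1.6). Turns stiffly (0.07 N m), stays where left
- balance: white laboratory balance, 260 mm deep (x), 300 mm wide (y), deck 60 mm high, fixed; origin under the middle of its underside. The lock screw is at x -20, y -100 mm of it; the weighing pan with a low open frame (top 118 mm over the bench) is on its +y side, the frame 105 mm from the screw axis
- stand: grey key stand, 180 x 60 x 40 mm, fixed, origin under the middle of its underside; two upright square holes 20 mm wide and 35 mm deep, 55 mm either side of the middle along its x
- rodkey_center (a point): centre of the handle of another T-handled key in the other hole of the stand: handle only 50 mm long, 20 mm wide, 24 mm tall, shank round, 18 mm; not needed, leave it there
- weight: a 200 g steel calibration weight, 28 mm across, 40 mm tall, beside the balance; origin at its underside; leave it alone
- dish: a square white plastic weighing tray, 70 x 70 x 20 mm; origin at its underside; leave it alone
- spatula: a steel lab spatula about 170 mm long lying on the bench; origin at its underside; leave it alone
- jar2: a white reagent jar 70 mm across, 130 mm tall; origin at its underside; leave it alone
There are look-alikes about, which are no part of the job. What is shaped like the part that bears hexkey_center but red or yellow is not meant.

How it is judged:
By the outcome, as a careful person would: the job done as asked, in the order asked, and still so for the second after the job is handed in, with the robot touching nothing.
It also fails if it takes over 72 s, if anything falls off the work surface, if the arm or the gripper's body presses on something with over 40 N, if the wrist force passes 120 N, or if a joint passes its speed limit or range.

### The arm

A 6-joint arm with a two-finger parallel gripper is mounted at the origin on the work surface. World frame = base frame: x ahead of the robot, y to its left, z up, the work surface at z = 0. Lengths are in m, angles in rad, forces in N, time in s.
With the tool pointing down it reaches from about 0.425 to 0.95 m from the base axis. Payload 3.5 kg.
Tool frame: the origin (TCP) lies at the very end of the fingers, on their centre line; the grasp point (between the pads) lies 19 mm behind it; z points along the fingers, y is the direction in which the jaws open and shut (so a half turn about z gives the same grasp; the last joint's range is limited). The gripper opens to 85 mm and grips with 20 to 120 N. Pads are 22 mm wide; open, the fingers measure 114 mm over their backs; the gripper's body (76 mm by 85 mm) begins 54 mm behind the grasp point. The pads swing forward as they close: fully open they stand 13 mm farther back than shut.
Start: joints at [1.098, 0.286, 1.577, -0, 1.279, -0.15], TCP at [0.214, 0.64, 0.231] pointing down, gripper open.
Joint ranges: [-2.77, 2.77], [-0.9, 2.22], [0.21, 2.48], [-1.53, 4.67], [0.24, 2.81], [-2.84, 2.84]. Speed limits (rad/s): [2.79, 2.79, 3.14, 3.14, 3.14, 3.14].

### API

Orientations are given as a unit quaternion [x, y, z, w].
In Python, from plant import ctrl, eyes, ticket gives the robot as it stands.
- The arm moves only by the tool send_rows, never from a script. Its arguments are lists of equal length, an entry for each row: "translation": the shift along the tool's x, y, z in units of 30 mm (1.0 is 30 mm), a list of three; "rotation": the turn, a rotation vector about the tool's x, y, z in units of 5 degrees (1.0 is 5 degrees), a list of three; "grip": the finger opening in mm, from 0 to 85.4. A call has 1 to 5 rows; each row shifts and turns the commanded pose from where the row before left it, along the tool's axes as they then stand; what a row does not reach is not made up. A row lasts 1/8 s, in which the tool goes at most 62.5 mm and 10.7 degrees, less where a joint would pass 70% of its speed; a pose out of reach is approached as far as the arm can. A call is refused whole if a number of a shift passes 1 or a number of a turn 1, either way. A call with a gripper value outside its range is refused whole. The fingers move at their own pace and stop on an object; "squeeze" is the grip in N (left out, the last holds). Time passes only in rows, so rows that do not move let the fingers close. It gives the time, the measured TCP pose, the force and the opening at its end, in the units of the state.
- ctrl.get_state(): the state, without advancing time (a new reading comes with each control period).
- eyes.read_camera(name): name is "scene" or "side" or "wrist"; returns a dict with "image" (420x560x3 uint8, blue, green, red), "mtx" (3x3 intrinsics, pixels), "xyz" and "orientation" of the camera in the world; the wrist camera has in their place "hand_eye" (4x4, takes a point from camera to tool coordinates, whose origin is the TCP and whose axes are the flange's). Camera axes: x right, y down, z forward; pixel columns grow to the right and rows downward; lengths in m; the calibration is good to about 2 mm. A picture is of the moment at which its call begins: read the wrist's pose just before it. There is no depth.
- ticket.sign_off(): hands the job in, once; it reports no verdict.
The state is a dict: "time": time; "qpos": joint angles; "dq": joint speeds; "joint_efforts": joint torques, N m; "eef_pos": TCP position; "tcp_rot": TCP orientation; "contact_force": force on the tool from outside, world axes, zero at the start; "wrist_torque": the same for the moment, N m; "opening": opening from 0.0 (shut) to 1.0 (fully open).
Only numpy, scipy, OpenCV 4.12 (cv2) and the standard library are available. Lean on these libraries where they do the work, as an engineer would, in place of code of your own. Each camera call takes 0.05 s, during which the arm holds its last target. There are 200 camera calls.

## Working session

There is one attempt and no reset: what is moved stays moved. The work goes in short steps, Python scripts to look and compute and a tool call to move; the robot and the scene stay as the last step left them, time stands still between calls to the robot, and variables do not carry over. Pictures are saved under pics/ and viewed, about 8 in all and at most 12, crops included, and the job is handed in when it is done.

Besides the shell and the picture viewer there is one more tool, called after "Emit:" as a command line: name --argument value ..., lists and objects as JSON in quotes. send_rows: Moves the arm, as the interface text tells. Its arguments: {"type":"object","properties":{"translation":{"type":"array"},"rotation":{"type":"array"},"grip":{"type":"array"},"squeeze":{"type":"number"}},"required":["translation","rotation","grip"]}

```bash
mkdir -p pics; ls; cat > h.py <<'E'
import numpy as np,cv2
from scipy.spatial.transform import Rotation as R
from plant import ctrl,eyes,ticket
def cam(n):
    s=ctrl.get_state(); c=eyes.read_camera(n)
    if n=='wrist':
        T=np.eye(4);T[:3,:3]=R.from_quat(s['tcp_rot']).as_matrix();T[:3,3]=s['eef_pos'];M=T@np.array(c['hand_eye'])
    else:
        M=np.eye(4);M[:3,:3]=R.from_quat(c['orientation']).as_matrix() if np.size(c['orientation'])==4 else np.array(c['orientation']);M[:3,3]=c['xyz']
    return c['image'],np.array(c['mtx']),M
def ray(K,M,u,v):
    d=M[:3,:3]@np.linalg.solve(K,[u,v,1.]);return M[:3,3],d
def onz(K,M,u,v,z):
    o,d=ray(K,M,u,v);return o+d*(z-o[2])/d[2]
def proj(K,M,p):
    q=K@(M[:3,:3].T@(np.array(p)-M[:3,3]));return q[:2]/q[2]
def save(n,K,M,img):
    cv2.imwrite(f'pics/{n}.png',img);np.savez(f'pics/{n}.npz',K=K,M=M)
def load(n):
    d=np.load(f'pics/{n}.npz');return cv2.imread(f'pics/{n}.png'),d['K'],d['M']
E
python3 - <<'E'
from h import *
s=ctrl.get_state();print(s)
ims=[]
for n in ('scene','side','wrist'):
    i,K,M=cam(n);save(n+'0',K,M,i);print(n,K.round(1).tolist(),M.round(3).tolist())
E
```

```text
pics
{'time': 0.0, 'qpos': array([ 1.09799913e+00,  2.87197812e-01,  1.57819753e+00, -2.55883588e-05,
        1.27859034e+00, -1.49994583e-01]), 'dq': array([ 0.00250513,  0.00205595,  0.0001872 , -0.00010988, -0.00086366,
       -0.00023127]), 'joint_efforts': array([ 1.90652347e-03, -4.05990386e+01, -2.92626089e+01, -2.99738679e-05,
        5.88022638e-03, -2.77759042e-06]), 'eef_pos': array([0.21379556, 0.63954647, 0.22991463]), 'tcp_rot': array([ 1.60697693e-01,  9.87002948e-01, -1.14272135e-03, -3.54938456e-04]), 'contact_force': array([-0.28023435, -0.06464393, -0.42464627]), 'wrist_torque': array([0.02692477, 0.00068415, 0.00282102]), 'opening': 1.003044212906043}
scene [[442.5, 0.0, 274.5], [0.0, 442.5, 206.7], [0.0, 0.0, 1.0]] [[-0.252, 0.824, -0.508, 0.989], [0.968, 0.217, -0.128, -0.0], [0.005, -0.523, -0.852, 0.767], [0.0, 0.0, 0.0, 1.0]]
side [[486.5, 0.0, 282.6], [0.0, 486.5, 210.9], [0.0, 0.0, 1.0]] [[-0.987, -0.105, 0.118, 0.414], [-0.158, 0.623, -0.766, 0.787], [0.007, -0.775, -0.631, 0.842], [0.0, 0.0, 0.0, 1.0]]
wrist [[294.3, 0.0, 276.4], [0.0, 294.3, 208.3], [0.0, 0.0, 1.0]] [[0.319, 0.908, 0.273, 0.143], [0.948, -0.305, -0.094, 0.662], [-0.002, 0.289, -0.957, 0.372], [0.0, 0.0, 0.0, 1.0]]
```

View pics/scene0.png

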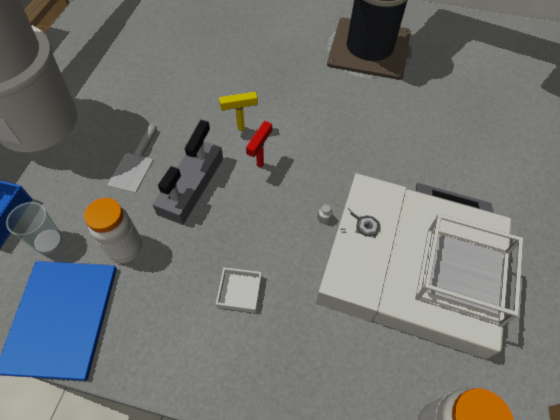

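View pics/side0.png

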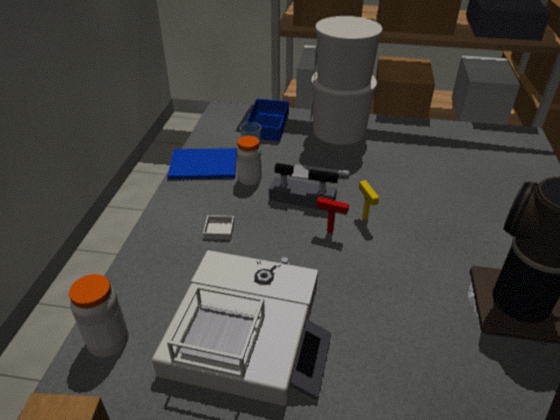

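```bash
python3 - <<'E'
from h import *
a,K,M=load('scene0');b,K2,M2=load('side0')
r=lambda i,x,y,w,h,s:cv2.resize(i[y:y+h,x:x+w],(w*s,h*s),interpolation=cv2.INTER_CUBIC)
t=np.hstack([r(a,140,110,100,110,4)[:,:400],r(a,310,180,100,110,4)[:,:400]])
cv2.imwrite('pics/crop1.png',t)
# handles in scene at z guess: stand top 40mm, shank 87 to tip, hole 35 deep -> tip z=5mm, centre 92mm, top 104
for name,(n,u,v) in dict(hexS=('scene0',198,134),rodS=('scene0',170,178)).items():
    print(name,onz(K,M,u,v,.104).round(3))
for n,u,v in (('hex',324,174),('rod',284,169)): print(n,onz(K2,M2,u,v,.1).round(3))
print('screw',onz(K,M,368,225,.066).round(3),onz(K2,M2,264,275,.066).round(3))
E
```

```text
hexS [ 0.471 -0.287  0.104]
rodS [ 0.583 -0.301  0.104]
hex [ 0.468 -0.286  0.1  ]
rod [ 0.577 -0.292  0.1  ]
screw [0.566 0.068 0.066] [0.564 0.069 0.066]
```

View pics/crop1.png

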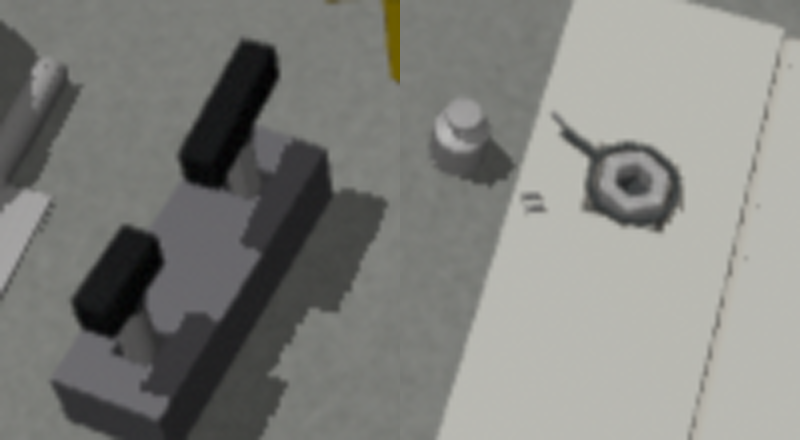

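The crop shows two black T-handles on the stand. The one at (198,138) is clearly longer, so it is the hex key. The one at (170,180) is short, so it is the rod key. The yellow (240,105) and red (260,145) keys are the look-alikes. The screw is at (368,225), its pointer runs towards (349,210) and the double marks are at (343,231).

```bash
python3 - <<'E'
from h import *
a,K,M=load('scene0');b,K2,M2=load('side0')
P=lambda u,v,z:onz(K,M,u,v,z).round(3)[:2]
print('grinder base corners',P(330,70,.01),P(405,75,.01),P(410,30,.01)); print('side',onz(K2,M2,480,335,.0)[:2],onz(K2,M2,475,275,.0)[:2])
print('yellow',P(238,100,.1),'red',P(260,138,.1))
print('yellow ends',P(220,102,.1),P(257,98,.1),'red ends',P(248,150,.1),P(270,126,.1))
print('hex ends',P(203,121.5,.104),P(190,153,.104))
print('jarR',P(480,400,.13),'jarL',P(104,214,.13))
c=P(367.5,225.5,.066);t=P(349,209.5,.063);m=P(343.3,231,.061);print('pointer yaw',c,np.degrees(np.arctan2(*(t-c)[::-1])),'marks yaw',np.degrees(np.arctan2(*(m-c)[::-1])))
for c in ('scene0','wrist0'):
  pass
# top of grinder: ray where it meets the grinder axis in side view
o,d=ray(K2,M2,540,185)
for y in (0.05,0.1,0.15): 
  print(y,(o+d*(y-o[1])/d[1]).round(3))
E
```

```text
grinder base corners [ 0.118 -0.082] [0.088 0.1  ] [-0.089  0.095]
side [0.0987169  0.10240955] [ 0.08411385 -0.07365859]
yellow [ 0.36 -0.24] red [ 0.447 -0.168]
yellow ends [ 0.375 -0.274] [ 0.344 -0.203] red ends [ 0.481 -0.182] [ 0.412 -0.157]
hex ends [ 0.438 -0.288] [ 0.519 -0.285]
jarR [0.833 0.245] jarL [ 0.696 -0.368]
pointer yaw [0.567 0.067] -125.39479584498696 marks yaw -63.434948822921996
0.05 [0.081 0.05  0.353]
0.1 [0.104 0.1   0.386]
0.15 [0.126 0.15  0.419]
```

View pics/wrist0.png

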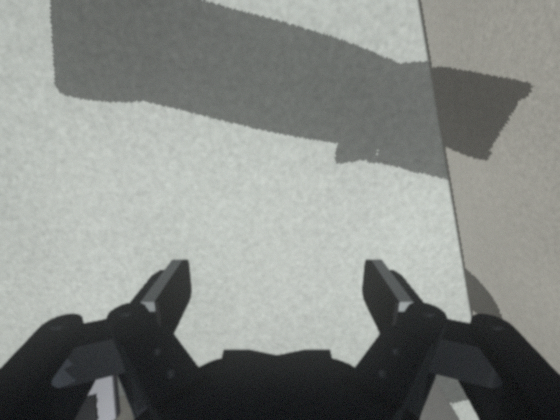

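The wrist view shows only bench and shadow. The dark object at the top of the scene view is the robot's own base. I'm setting out now.

Emit:
send_rows --translation '[[-1,-1,0],[-1,-1,0],[-1,-1,0],[-1,-1,0],[-1,-1,0]]' --rotation '[[0,0,-0.8],[0,0,-0.8],[0,0,-0.8],[0,0,-0.8],[0,0,0]]' --grip '[60,60,60,60,60]'

```text
time: 0.78
eef_pos: [0.3341, 0.4649, 0.231]
tcp_rot: [0.021, 1.0, -0.0, -0.0]
contact_force: [-0.5, -0.6, -0.2]
opening: 0.701
```

Emit:
send_rows --translation '[[-1,-1,0],[-1,-1,0],[-1,-1,0],[-1,-1,0],[0,-1,0]]' --rotation '[[0,0,0],[0,0,0],[0,0,0],[0,0,0],[0,0,0]]' --grip '[60,60,60,60,60]'

```text
time: 1.4
eef_pos: [0.4485, 0.3095, 0.231]
tcp_rot: [0.023, 1.0, -0.0, 0.0]
contact_force: [-0.5, -0.1, -0.6]
opening: 0.701
```

Emit:
send_rows --translation '[[0,-1,0],[0,-1,0],[0,-1,0],[0,-1,0],[0,-1,0]]' --rotation '[[0,0,0],[0,0,0],[0,0,0],[0,0,0],[0,0,0]]' --grip '[60,60,60,60,60]'

```text
time: 2.02
eef_pos: [0.4401, 0.1603, 0.2311]
tcp_rot: [0.022, 1.0, -0.0, -0.0]
contact_force: [0.6, 0.7, -0.1]
opening: 0.701
```

Emit:
send_rows --translation '[[0,-1,0],[0,-1,0],[0,-1,0],[0,-1,0],[0,-1,0]]' --rotation '[[0,0,0],[0,0,0],[0,0,0],[0,0,0],[0,0,0]]' --grip '[60,60,60,60,60]'

```text
time: 2.65
eef_pos: [0.4336, 0.0105, 0.2311]
tcp_rot: [0.022, 1.0, 0.0, -0.0]
contact_force: [-0.0, 0.8, 0.3]
opening: 0.701
```

Emit:
send_rows --translation '[[-0.5,-1,0],[-0.5,-1,0],[-0.5,-1,0],[-0.2,-1,0],[-0.1,-1,0]]' --rotation '[[0,0,0],[0,0,0],[0,0,0],[0,0,0],[0,0,0]]' --grip '[60,60,60,60,60]'

```text
time: 3.28
eef_pos: [0.4814, -0.1418, 0.2309]
tcp_rot: [0.022, 1.0, 0.0, -0.0]
contact_force: [-0.1, 0.4, 0.6]
opening: 0.701
```

Emit:
send_rows --translation '[[0,-1,0],[0,-1,0],[0,-1,0],[0,-1,0],[0,0,0]]' --rotation '[[0,0,0],[0,0,0],[0,0,0],[0,0,0],[0,0,0]]' --grip '[60,60,60,60,60]'

```text
time: 3.9
eef_pos: [0.4758, -0.2621, 0.2309]
tcp_rot: [0.023, 1.0, 0.0, -0.0]
contact_force: [0.4, 0.3, -0.7]
opening: 0.698
```

```bash
python3 - <<'E'
from h import *
i,K,M=cam('wrist');save('w1',K,M,i);print(ctrl.get_state()['eef_pos'])
E
```

```text
[ 0.47581675 -0.2610243   0.23088721]
```

View pics/w1.png

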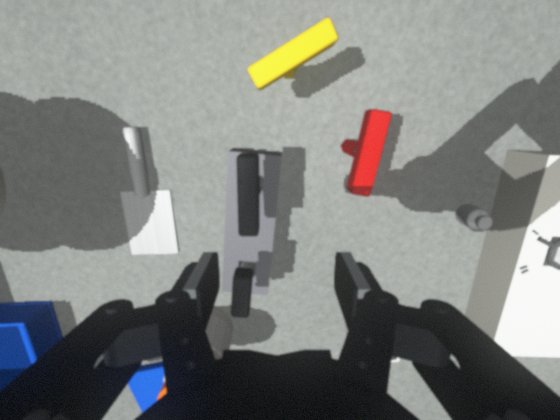

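The wrist view has the long black handle at (248,193), with the short one at (242,290) just ahead of the fingers. Red is at (370,150) and yellow at (292,53).

```bash
python3 - <<'E'
from h import *
i,K,M=load('w1')
m=((i.max(2)<50)*255).astype(np.uint8);m[:148]=0;m[245:]=0;m[:,:232]=0;m[:,262:]=0
m=cv2.morphologyEx(m,cv2.MORPH_OPEN,np.ones((5,5)))
c=max(cv2.findContours(m,0,2)[0],key=cv2.contourArea);r=cv2.minAreaRect(c);print(r)
b=cv2.boxPoints(r);P=np.array([onz(K,M,u,v,.102) for u,v in b]);print(P.round(4),P.mean(0).round(4))
for k in range(4): 
  d=P[(k+1)%4]-P[k];print(np.linalg.norm(d).round(4),np.degrees(np.arctan2(d[1],d[0])).round(1))
E
```

```text
Traceback (most recent call last):
ValueError: max() iterable argument is empty
```

```bash
python3 - <<'E'
from h import *
i,K,M=load('w1')
print(i[193,225:275].max(1)); print(i[145:245:3,247].max(1))
m=((i.max(2)<62)*255).astype(np.uint8);m[:148]=0;m[242:]=0;m[:,:232]=0;m[:,260:]=0
m=cv2.morphologyEx(m,cv2.MORPH_OPEN,np.ones((5,5)))
c=max(cv2.findContours(m,0,2)[0],key=cv2.contourArea);r=cv2.minAreaRect(c);print(r)
b=cv2.boxPoints(r);P=np.array([onz(K,M,u,v,.104) for u,v in b]);print(P.round(4).tolist(),P.mean(0).round(4))
for k in range(4): 
  d=P[(k+1)%4]-P[k];print(np.linalg.norm(d).round(4),np.degrees(np.arctan2(d[1],d[0])).round(1))
E
```

```text
[176 171 169 168 167 167 169 167 167 162 162 150 117  80  69  65  63  71
  62  59  62  64  61  59  56  56  60  58  56  54  53  49  49  62  86 118
 140 137 117 100  94  95  94  93  93  96  94  94  96  92]
[174 119  66  51  57  62  67  64  67  64  65  60  62  60  61  58  61  59
  62  58  57  58  60  56  62  59  61  55  59  60  87 159 159 157]
((251.37399291992188, 198.33102416992188), (14.43838119506836, 63.17803192138672), 3.094058036804199)
[[0.5022, -0.2979, 0.104], [0.4408, -0.2897, 0.104], [0.4422, -0.2766, 0.104], [0.5037, -0.2838, 0.104]] [ 0.4722 -0.287   0.104 ]
0.0619 172.5
0.0132 84.2
0.0619 -6.7
0.0141 -96.1
```

```bash
python3 - <<'E'
from h import *
i,K,M=load('w1')
i=cv2.GaussianBlur(i,(3,3),0)
m=((i.max(2)<84)*255).astype(np.uint8);m[:140]=0;m[246:]=0;m[:,:230]=0;m[:,264:]=0
m=cv2.morphologyEx(m,cv2.MORPH_OPEN,np.ones((9,9)))
c=max(cv2.findContours(m,0,2)[0],key=cv2.contourArea);r=cv2.minAreaRect(c);print(r)
b=cv2.boxPoints(r);P=np.array([onz(K,M,u,v,.104) for u,v in b]);print(P.round(4).tolist(),P.mean(0).round(4))
for k in range(4): 
  d=P[(k+1)%4]-P[k];print(np.linalg.norm(d).round(4),np.degrees(np.arctan2(d[1],d[0])).round(1))
s=ctrl.get_state();print(s['eef_pos'],R.from_quat(s['tcp_rot']).as_matrix().round(3))
E
```

```text
((249.5, 192.0), (84.0, 23.0), 90.0)
[[0.4257, -0.2957, 0.104], [0.4267, -0.275, 0.104], [0.5078, -0.2801, 0.104], [0.5067, -0.3026, 0.104]] [ 0.4667 -0.2883  0.104 ]
0.0207 87.3
0.0812 -3.6
0.0226 -92.8
0.0813 175.1
[ 0.47581675 -0.2610243   0.23088721] [[-0.999  0.045 -0.001]
 [ 0.045  0.999  0.001]
 [ 0.001  0.001 -1.   ]]
```

Hex handle: centre ≈ (0.468, −0.288), yaw ≈ −4.4°, length 81 mm, which matches the long handle. Now align, descend and grip.

Emit:
send_rows --translation '[[0.2,-0.9,0.5],[0,0,1],[0,0,1],[0,0,1],[0,0,1]]' --rotation '[[0,0,0.35],[0,0,0],[0,0,0],[0,0,0],[0,0,0]]' --grip '[60,60,60,60,60]'

```text
time: 4.58
eef_pos: [0.4691, -0.286, 0.0954]
tcp_rot: [0.036, 0.999, 0.0, -0.0]
contact_force: [0.6, -0.7, -0.4]
opening: 0.705
```

Emit:
send_rows --translation '[[0,0,0.4],[0,0,0.3],[0,0,0],[0,0,0],[0,0,0]]' --rotation '[[0,0,0],[0,0,0],[0,0,0],[0,0,0],[0,0,0]]' --grip '[60,60,60,50,40]'

```text
time: 5.2
eef_pos: [0.4695, -0.2879, 0.0763]
tcp_rot: [0.037, 0.999, -0.001, 0.001]
contact_force: [-0.6, 0.1, -0.5]
opening: 0.467
```

Emit:
send_rows --translation '[[0,0,0],[0,0,0],[0,0,0],[0,0,0],[0,0,0]]' --rotation '[[0,0,0],[0,0,0],[0,0,0],[0,0,0],[0,0,0]]' --grip '[30,24,16,10,10]' --squeeze 40

```text
time: 5.82
eef_pos: [0.4691, -0.2879, 0.0756]
tcp_rot: [0.037, 0.999, -0.0, 0.0]
contact_force: [-1.4, -1.3, 1.4]
opening: 0.227
```

Emit:
send_rows --translation '[[0,0,0],[0,0,-0.3],[0,0,-0.7],[0,0,-1],[0,0,-1]]' --rotation '[[0,0,0],[0,0,0],[0,0,0],[0,0,0],[0,0,0]]' --grip '[10,10,10,10,10]' --squeeze 80

```text
time: 6.45
eef_pos: [0.4683, -0.286, 0.1651]
tcp_rot: [0.037, 0.999, 0.002, -0.001]
contact_force: [1.3, 0.8, -2.1]
opening: 0.215
```

Emit:
send_rows --translation '[[0,0,-1],[0,0,-1],[0,0,0],[0,0,0],[0,0,0]]' --rotation '[[0,0,0],[0,0,0],[0,0,0],[0,0,0],[0,0,0]]' --grip '[10,10,10,10,10]'

```text
time: 7.08
eef_pos: [0.4681, -0.2864, 0.2229]
tcp_rot: [0.037, 0.999, 0.002, -0.002]
contact_force: [-0.2, -1.0, -2.8]
opening: 0.223
```

```bash
python3 - <<'E'
from h import *
s=ctrl.get_state();print(s['eef_pos'],s['contact_force'],s['opening'],s['qpos'])
for n in('scene','side','wrist'):
    i,K,M=cam(n);save(n+'2',K,M,i)
    for k in range(0): pass
a,K,M=load('scene2');b,K2,M2=load('side2');w,_,_=load('wrist2')
p=s['eef_pos']
def crop(i,K,M,q,s=80):
    u,v=proj(K,M,q).astype(int);u=np.clip(u,s,559-s);v=np.clip(v,s,419-s);print(u-s,v-s)
    return cv2.resize(i[v-s:v+s,u-s:u+s],(400,400),interpolation=cv2.INTER_CUBIC)
t=np.hstack([crop(a,K,M,p-[0,0,.03]),crop(b,K2,M2,p-[0,0,.03])])
cv2.imwrite('pics/crop2.png',t)
E
```

```text
[ 0.46808895 -0.2864496   0.22288485] [-0.24651371 -0.97321302 -2.76976942] 0.22333291912505399 [-7.34217411e-01  1.79530624e-02  1.89416512e+00  3.19662994e-04
  1.23396746e+00 -2.23101383e+00]
111 19
246 63
```

View pics/crop2.png

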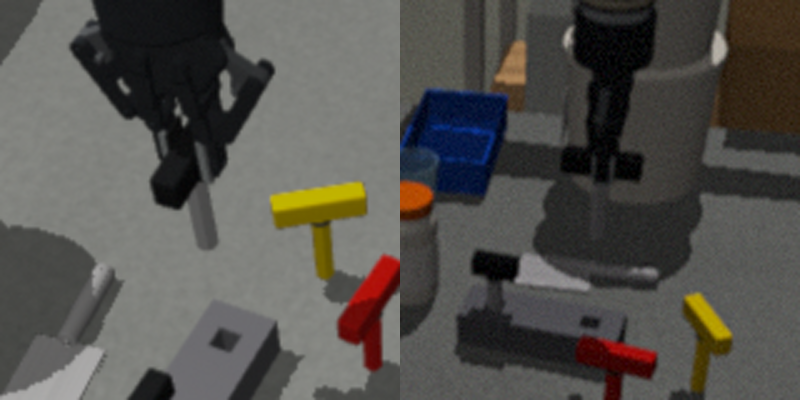

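The hex key is in the gripper, its shank hanging straight with the tip at crop (205,243) in scene and (597,237) in side. The wrist reads about 2.8 N. The rod key is still in the stand. Moving towards the screw.

Emit:
send_rows --translation '[[-0.1,0.5,0],[-0.2,1,0],[-0.2,1,0],[-0.2,1,0],[-0.2,1,0]]' --rotation '[[0,0,0],[0,0,0],[0,0,0],[0,0,0],[0,0,0]]' --grip '[10,10,10,10,10]'

```text
time: 7.85
eef_pos: [0.5061, -0.1528, 0.2253]
tcp_rot: [0.037, 0.999, 0.0, 0.0]
contact_force: [0.6, -0.2, -2.6]
opening: 0.225
```

Emit:
send_rows --translation '[[-0.2,1,0],[-0.2,1,0],[-0.2,1,0],[-0.2,1,0],[-0.1,1,0]]' --rotation '[[0,0,0],[0,0,0],[0,0,0],[0,0,0],[0,0,0]]' --grip '[10,10,10,10,10]'

```text
time: 8.48
eef_pos: [0.5439, -0.0052, 0.2253]
tcp_rot: [0.037, 0.999, 0.0, -0.0]
contact_force: [0.0, -0.2, -2.6]
opening: 0.216
```

Emit:
send_rows --translation '[[0,0.3,0.5],[0,0,0.5],[0,0,0.4],[0,0,0.2],[0,0,0]]' --rotation '[[0,0,1],[0,0,1],[0,0,1],[0,0,1],[0,0,1]]' --grip '[10,10,10,10,10]'

```text
time: 9.1
eef_pos: [0.5438, 0.0029, 0.1763]
tcp_rot: [0.254, 0.967, 0.0, -0.001]
contact_force: [-0.6, 0.2, -1.7]
opening: 0.219
```

Emit:
send_rows --translation '[[0,0,0],[0,0,0],[0,0,0]]' --rotation '[[0,0,1],[0,0,0],[0,0,0]]' --grip '[10,10,10]'

```text
time: 9.48
eef_pos: [0.5445, 0.0022, 0.1774]
tcp_rot: [0.294, 0.956, 0.0, -0.0]
contact_force: [-0.7, -0.1, -2.9]
opening: 0.221
```

```bash
python3 - <<'E'
from h import *
s=ctrl.get_state();print(s['eef_pos'],s['tcp_rot'],s['contact_force'],s['opening'],s['qpos'])
i,K,M=cam('wrist');save('w3',K,M,i);print(proj(K,M,[.566,.068,.066]), proj(K,M,s['eef_pos']-[0,0,.07]))
q=np.array([onz(load('scene2')[1],load('scene2')[2],193,116.2,.152),onz(load('side2')[1],load('side2')[2],324.8,157.8,.152)]);print('tip earlier',q)
u,v=proj(K,M,[.566,.068,.066]).astype(int)
c=cv2.resize(i[max(v-45,0):v+45,max(u-60,0):u+60],None,fx=4,fy=4,interpolation=cv2.INTER_CUBIC)
f=cv2.resize(i,None,fx=.57,fy=.57)
o=np.zeros((360,800,3),np.uint8);o[:c.shape[0],:c.shape[1]]=c;o[:f.shape[0],480:480+f.shape[1]]=f
cv2.imwrite('pics/crop3.png',o)
E
```

```text
[0.54448143 0.00223976 0.17735531] [ 2.93634347e-01  9.55917812e-01  5.44868801e-05 -5.62202310e-05] [-0.67586439 -0.14779851 -2.88990038] 0.2212162756390822 [-1.82332666e-01  5.10811850e-02  1.94714475e+00  1.33203188e-04
  1.14346583e+00 -1.15713105e+00]
[354.00548816 184.46576774] [278.59379615 220.60928481]
tip earlier [[ 0.47008349 -0.28975351  0.152     ]
 [ 0.46929412 -0.28482723  0.152     ]]
```

View pics/crop3.png

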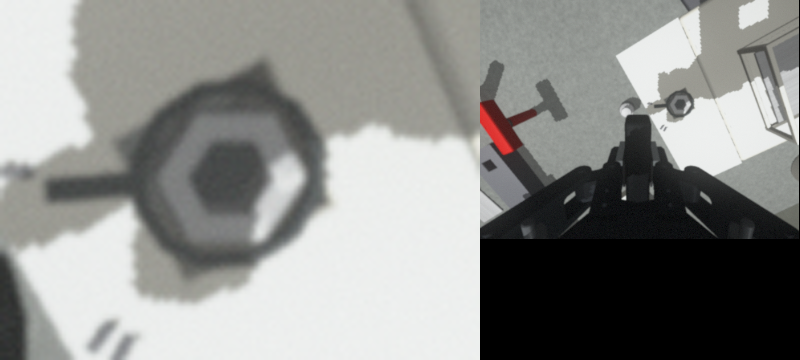

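The screw shows clearly at about (352,183). Its pointer runs left to crop (48,188), the single mark is at (20,172) and the double marks are at (115,340). The socket hexagon is visible, with its corners roughly left and right.

```bash
python3 - <<'E'
from h import *
i,K,M=load('w3')
c=i[139:229,294:414];g=cv2.resize(c,None,fx=8,fy=8,interpolation=cv2.INTER_CUBIC).max(2)
print(g[177*2,300:700:12])
for th,z in((75,.066),(85,.066)):
    m=(g<th).astype(np.uint8)
    n,l,st,ce=cv2.connectedComponentsWithStats(m)
    for k in range(1,n):
        if 1000<st[k,4] and abs(ce[k][0]-464)<60 and abs(ce[k][1]-354)<60 and st[k,2]<260:
            ct=max(cv2.findContours((l==k).astype(np.uint8),0,1)[0],key=cv2.contourArea)[:,0]
            P=np.array([onz(K,M,294+(u+.5)/8-.5,139+(v+.5)/8-.5,z)[:2] for u,v in ct])
            ctr=(P.max(0)+P.min(0))/2
            mm=cv2.moments(P.astype(np.float32).reshape(-1,1,2)*1000);cc=np.array([mm['m10'],mm['m01']])/mm['m00']/1000
            d=P-cc;r=np.hypot(*d.T);a=np.arctan2(d[:,1],d[:,0])
            # width vs direction (flats = minima)
            W=[np.ptp(P@[np.cos(t),np.sin(t)])*1e3 for t in np.radians(range(0,180,5))]
            F=np.sum(np.array(W)*np.exp(6j*np.radians(np.arange(0,180,5))))
            print(th,cc,st[k],np.round(W,1),'corner dir mod60',np.degrees(np.angle(F))/6)
# head grey outline region incl. pointer
P=lambda x,y,z=.066:onz(K,M,294+x/4,139+y/4,z)[:2]
c0=P(232,177);t=P(48,188,.064);m1=P(97,335,.061);m2=P(124,347,.061);m=(m1+m2)/2
s1=P(20,172,.061)
an=lambda p:np.degrees(np.arctan2(*(p-c0)[::-1]))
print(c0,'pointer',an(t),'marks',an(m1),an(m2),an(m),'single',an(s1))
E
```

```text
[ 86  97 116 125 127 126 119  90  75  76  70  72  75  74  75  76  73  78
  83  99 149 209 222 222 225 211 140  95 107 147 210 234 238 237]
75 [0.56087135 0.06445625] [ 403  307   62   90 2306] [ 9.3  8.9  8.5  8.   7.6  7.   6.4  5.8  5.5  5.7  6.   6.2  6.7  7.2
  7.7  8.1  8.5  8.9  9.2  9.5  9.7  9.8 10.  10.1 10.1 10.1 10.   9.8
  9.9  9.9 10.  10.1 10.   9.9  9.8  9.5] corner dir mod60 8.727273553204235
75 [0.56455776 0.06783779] [ 442  328   72   54 1196] [3.9 4.1 4.3 4.5 4.8 5.  5.4 5.8 6.3 6.7 7.1 7.5 7.7 8.  8.2 8.4 8.5 8.6
 8.7 8.7 8.6 8.6 8.4 8.3 8.  7.7 7.4 7.  6.5 6.  5.5 5.  4.5 4.1 3.7 3.8] corner dir mod60 12.815601412034114
85 [0.56260629 0.06649764] [  388   290   134   122 12705] [14.2 14.  13.8 13.7 13.7 13.6 13.8 14.2 14.5 14.6 14.7 14.6 14.5 14.7
 14.8 14.8 14.7 14.9 15.  15.1 15.3 15.5 15.6 15.6 15.4 15.2 14.9 14.5
 14.  13.5 13.7 13.9 14.1 14.3 14.4 14.4] corner dir mod60 -6.774318012399206
[0.56406484 0.06708896] pointer -120.0850609442294 marks -69.6053597574977 -60.98957381190153 -65.33311917127554 single -124.33331441396462
```

Socket corners lie at about −7° (mod 60) and the key's corners at about −4°, so they are nearly aligned already. Moving over the screw.

Emit:
send_rows --translation '[[0.17,0.6,0],[0.25,0.8,0],[0.25,0.79,0],[0,0,0.5],[0,0,0.4]]' --rotation '[[0,0,0],[0,0,0],[0,0,0],[0,0,0],[0,0,0]]' --grip '[10,10,10,10,10]'

```text
time: 10.15
eef_pos: [0.5643, 0.0677, 0.1488]
tcp_rot: [0.294, 0.956, -0.0, -0.001]
contact_force: [-1.1, 0.1, -2.3]
opening: 0.214
```

Emit:
send_rows --translation '[[0,0,0],[0,0,0],[0,0,0]]' --rotation '[[0,0,0],[0,0,0],[0,0,0]]' --grip '[10,10,10]'

```text
time: 10.52
eef_pos: [0.5654, 0.0669, 0.1509]
tcp_rot: [0.295, 0.956, 0.0, 0.001]
contact_force: [0.2, -0.1, -1.8]
opening: 0.215
```

```bash
python3 - <<'E'
from h import *
s=ctrl.get_state();print(s['eef_pos'],s['tcp_rot'],s['contact_force'],s['opening'])
cs=[]
for n in('scene','side'):
    i,K,M=cam(n);save(n+'4',K,M,i)
    u,v=proj(K,M,[.565,.068,.085]).astype(int);print(n,u-40,v-40,[proj(K,M,p).round(1).tolist() for p in ([.5648,.0677,.066],np.array(s['eef_pos'])-[0,0,.0706])])
    cs.append(cv2.resize(i[v-40:v+40,u-40:u+40],(400,400),interpolation=cv2.INTER_CUBIC))
cv2.imwrite('pics/crop4.png',np.hstack(cs))
E
```

```text
[0.56535947 0.06694647 0.15093222] [2.94752973e-01 9.55573318e-01 1.15401985e-04 5.52976864e-04] [ 0.17551781 -0.05396618 -1.8109928 ] 0.215449277740082
scene 330 179 [[367.9, 224.4], [368.9, 220.6]]
side 223 228 [[263.8, 274.4], [263.5, 269.6]]
```

View pics/crop4.png

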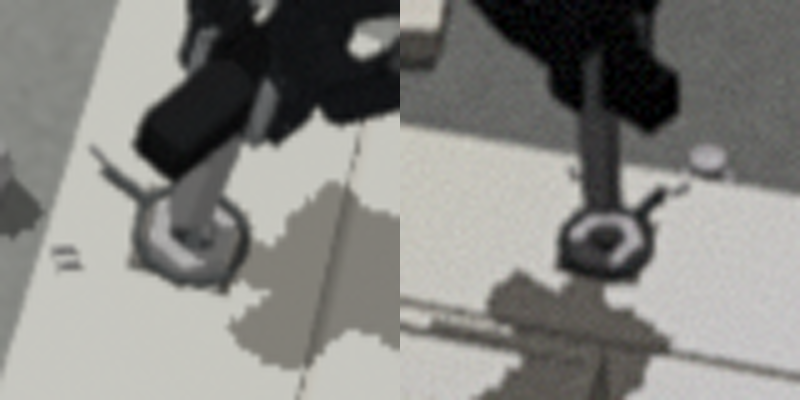

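Scene and side crops show the tip just above the head and laterally over the hole, within about 1 px: scene hole at (195,240), side hole at (603,240). Descending gently.

Emit:
send_rows --translation '[[0,0,0.2],[0,0,0.15],[0,0,0.1],[0,0,0]]' --rotation '[[0,0,0],[0,0,0],[0,0,0],[0,0,0]]' --grip '[10,10,10,10]'

```text
time: 11.12
eef_pos: [0.5648, 0.0674, 0.1365]
tcp_rot: [0.294, 0.956, -0.0, -0.0]
contact_force: [0.2, -0.3, -3.0]
opening: 0.218
```

Emit:
send_rows --translation '[[0,0,0.05],[0,0,0.05],[0,0,0]]' --rotation '[[0,0,0],[0,0,0],[0,0,0]]' --grip '[10,10,10]'

```text
time: 11.5
eef_pos: [0.5653, 0.0674, 0.1345]
tcp_rot: [0.294, 0.956, 0.0, 0.0]
contact_force: [-1.9, -0.6, 2.0]
opening: 0.219
```

Emit:
send_rows --translation '[[0,0,0.05],[0,0,0.05],[0,0,0]]' --rotation '[[0,0,0],[0,0,0],[0,0,0]]' --grip '[10,10,10]'

```text
time: 11.88
eef_pos: [0.5653, 0.0674, 0.1314]
tcp_rot: [0.294, 0.956, 0.0, 0.0]
contact_force: [-2.4, 0.6, 5.5]
opening: 0.22
```

Emit:
send_rows --translation '[[0,0,-0.1],[0.03,-0.02,0],[0,0,0],[0,0,0]]' --rotation '[[0,0,0],[0,0,0],[0,0,0],[0,0,0]]' --grip '[10,10,10,10]'

```text
time: 12.38
eef_pos: [0.5645, 0.0675, 0.134]
tcp_rot: [0.294, 0.956, 0.0, 0.001]
contact_force: [0.5, 0.7, 3.3]
opening: 0.222
```

```bash
python3 - <<'E'
from h import *
s=ctrl.get_state();print(s['eef_pos'],s['contact_force'],s['wrist_torque'])
E
```

```text
[0.56448325 0.0674859  0.1340416 ] [0.54107062 0.71474436 3.34415312] [ 0.17604578 -0.27410987 -0.0161599 ]
```

Emit:
send_rows --translation '[[0,0,-0.05],[0,0,0],[0,0,0]]' --rotation '[[0,0,0],[0,0,0.5],[0,0,0]]' --grip '[10,10,10]'

```text
time: 12.75
eef_pos: [0.564, 0.0677, 0.1352]
tcp_rot: [0.315, 0.949, 0.0, 0.0]
contact_force: [2.2, 1.4, 1.2]
opening: 0.217
```

Emit:
send_rows --translation '[[0,0,0],[0,0,0]]' --rotation '[[0,0,0.5],[0,0,0]]' --grip '[10,10]'

```text
time: 13.0
eef_pos: [0.564, 0.0677, 0.1352]
tcp_rot: [0.335, 0.942, 0.0, 0.0]
contact_force: [2.2, 1.4, 1.5]
opening: 0.222
```

Emit:
send_rows --translation '[[0,0,0],[0,0,0]]' --rotation '[[0,0,0.5],[0,0,0]]' --grip '[10,10]'

```text
time: 13.25
eef_pos: [0.564, 0.0677, 0.1353]
tcp_rot: [0.356, 0.935, 0.0, 0.0]
contact_force: [2.6, 2.8, 0.8]
opening: 0.222
```

Lateral forces reversed between x=0.5653 and 0.564, so the nose is captured in the socket. Centring, then continuing the search.

Emit:
send_rows --translation '[[0,0.025,0],[0,0,0]]' --rotation '[[0,0,0],[0,0,0]]' --grip '[10,10]'

```text
time: 13.5
eef_pos: [0.5642, 0.0679, 0.1352]
tcp_rot: [0.356, 0.934, -0.0, -0.0]
contact_force: [1.6, 1.5, 0.8]
opening: 0.219
```

Emit:
send_rows --translation '[[0,0,0],[0,0,0]]' --rotation '[[0,0,0.5],[0,0,0]]' --grip '[10,10]'

```text
time: 13.75
eef_pos: [0.5643, 0.068, 0.1353]
tcp_rot: [0.376, 0.927, 0.0, -0.0]
contact_force: [1.5, 2.7, 1.2]
opening: 0.221
```

Emit:
send_rows --translation '[[0,0,0],[0,0,0]]' --rotation '[[0,0,0.5],[0,0,0]]' --grip '[10,10]'

```text
time: 14.0
eef_pos: [0.5644, 0.068, 0.1353]
tcp_rot: [0.396, 0.918, 0.0, 0.0]
contact_force: [1.1, 2.4, 2.2]
opening: 0.224
```

```bash
python3 - <<'E'
from h import *
s=ctrl.get_state();print(s['eef_pos'],s['contact_force'],s['wrist_torque'])
E
```

```text
[0.56442033 0.06803836 0.13533588] [1.0953732  2.40079918 2.22353175] [ 0.56301075 -0.38869573  0.0358425 ]
```

Emit:
send_rows --translation '[[0.012,0.03,0],[0,0,0],[0,0,0]]' --rotation '[[0,0,0],[0,0,0],[0,0,0]]' --grip '[10,10,10]'

```text
time: 14.38
eef_pos: [0.5645, 0.0685, 0.1352]
tcp_rot: [0.397, 0.918, -0.0, -0.0]
contact_force: [0.5, -0.0, -0.1]
opening: 0.221
```

Emit:
send_rows --translation '[[0,0,0],[0,0,0]]' --rotation '[[0,0,-0.5],[0,0,0]]' --grip '[10,10]'

```text
time: 14.62
eef_pos: [0.5643, 0.0686, 0.135]
tcp_rot: [0.377, 0.926, -0.001, -0.001]
contact_force: [-0.4, 0.1, 0.6]
opening: 0.22
```

Emit:
send_rows --translation '[[0,0,0],[0,0,0]]' --rotation '[[0,0,-0.5],[0,0,0]]' --grip '[10,10]'

```text
time: 14.88
eef_pos: [0.5641, 0.0688, 0.1349]
tcp_rot: [0.357, 0.934, -0.0, -0.001]
contact_force: [0.3, 0.5, 1.2]
opening: 0.219
```

Emit:
send_rows --translation '[[0,0,0],[0,0,0]]' --rotation '[[0,0,-0.5],[0,0,0]]' --grip '[10,10]'

```text
time: 15.12
eef_pos: [0.5641, 0.0688, 0.1349]
tcp_rot: [0.336, 0.942, -0.0, -0.001]
contact_force: [-1.1, 0.8, 0.1]
opening: 0.217
```

Emit:
send_rows --translation '[[0,0,0],[0,0,0]]' --rotation '[[0,0,-0.5],[0,0,0]]' --grip '[10,10]'

```text
time: 15.38
eef_pos: [0.5641, 0.069, 0.1348]
tcp_rot: [0.316, 0.949, -0.0, -0.001]
contact_force: [-1.5, 0.3, 0.1]
opening: 0.217
```

Emit:
send_rows --translation '[[0,0,0],[0,0,0]]' --rotation '[[0,0,-0.5],[0,0,0]]' --grip '[10,10]'

```text
time: 15.62
eef_pos: [0.5641, 0.069, 0.1348]
tcp_rot: [0.295, 0.955, -0.0, -0.001]
contact_force: [-2.1, 1.1, 0.2]
opening: 0.216
```

Emit:
send_rows --translation '[[0,0,0],[0,0,0]]' --rotation '[[0,0,-0.5],[0,0,0]]' --grip '[10,10]'

```text
time: 15.88
eef_pos: [0.5642, 0.0689, 0.1349]
tcp_rot: [0.274, 0.962, -0.0, -0.001]
contact_force: [-3.1, 0.4, 0.2]
opening: 0.22
```

Emit:
send_rows --translation '[[0,0,0],[0,0,0]]' --rotation '[[0,0,-0.5],[0,0,0]]' --grip '[10,10]'

```text
time: 16.12
eef_pos: [0.5643, 0.0689, 0.1349]
tcp_rot: [0.253, 0.967, -0.0, -0.001]
contact_force: [-2.5, 0.5, -0.2]
opening: 0.219
```

Emit:
send_rows --translation '[[0.025,-0.01,0.015],[0,0,0]]' --rotation '[[0,0,0],[0,0,0]]' --grip '[10,10]'

```text
time: 16.38
eef_pos: [0.5641, 0.0689, 0.1349]
tcp_rot: [0.253, 0.968, 0.0, 0.0]
contact_force: [-1.9, -0.2, 0.0]
opening: 0.22
```

Emit:
send_rows --translation '[[0,0,0],[0,0,0]]' --rotation '[[0,0,-0.5],[0,0,0]]' --grip '[10,10]'

```text
time: 16.62
eef_pos: [0.564, 0.0688, 0.1349]
tcp_rot: [0.232, 0.973, -0.0, 0.0]
contact_force: [-0.6, 1.0, -0.2]
opening: 0.223
```

Emit:
send_rows --translation '[[0,0,0],[0,0,0]]' --rotation '[[0,0,-0.5],[0,0,0]]' --grip '[10,10]'

```text
time: 16.88
eef_pos: [0.564, 0.0688, 0.1349]
tcp_rot: [0.211, 0.978, -0.0, 0.0]
contact_force: [-2.3, 0.7, 0.2]
opening: 0.219
```

Emit:
send_rows --translation '[[0,0,0],[0,0,0]]' --rotation '[[0,0,-0.5],[0,0,0]]' --grip '[10,10]'

```text
time: 17.12
eef_pos: [0.564, 0.0689, 0.1349]
tcp_rot: [0.189, 0.982, -0.0, 0.0]
contact_force: [-1.9, 0.4, 0.1]
opening: 0.215
```

Emit:
send_rows --translation '[[0.023,-0.005,0.03],[0,0,0],[0,0,0]]' --rotation '[[0,0,0],[0,0,0],[0,0,0]]' --grip '[10,10,10]'

```text
time: 17.5
eef_pos: [0.5637, 0.069, 0.1344]
tcp_rot: [0.189, 0.982, -0.0, 0.001]
contact_force: [-1.0, -0.6, 2.0]
opening: 0.221
```

Emit:
send_rows --translation '[[0,0,0],[0,0,0]]' --rotation '[[0,0,-0.5],[0,0,0]]' --grip '[10,10]'

```text
time: 17.75
eef_pos: [0.5635, 0.069, 0.1341]
tcp_rot: [0.167, 0.986, 0.0, 0.0]
contact_force: [-1.1, -0.6, 1.6]
opening: 0.217
```

Emit:
send_rows --translation '[[0,0,0],[0,0,0]]' --rotation '[[0,0,-0.5],[0,0,0]]' --grip '[10,10]'

```text
time: 18.0
eef_pos: [0.5634, 0.0691, 0.134]
tcp_rot: [0.146, 0.989, 0.0, 0.0]
contact_force: [-1.5, -0.0, 1.0]
opening: 0.222
```

```bash
python3 - <<'E'
from h import *
s=ctrl.get_state();print(s['eef_pos'],s['contact_force'],s['wrist_torque'],s['qpos'])
i,K,M=cam('wrist');save('w5',K,M,i)
cs=[]
for n in('scene','side'):
    i,K,M=cam(n);save(n+'5',K,M,i)
    u,v=proj(K,M,[.565,.068,.075]).astype(int)
    cs.append(cv2.resize(i[v-35:v+35,u-35:u+35],(400,400),interpolation=cv2.INTER_CUBIC))
cv2.imwrite('pics/crop5.png',np.hstack(cs))
E
```

```text
[0.56336768 0.06908783 0.13404876] [-1.51910606 -0.03461048  1.00380553] [-0.04098077  0.34955052 -0.00380819] [-5.67429959e-02  1.52507812e-01  1.92288350e+00  1.22152182e-04
  1.06598852e+00 -1.33418218e+00]
```

View pics/crop5.png

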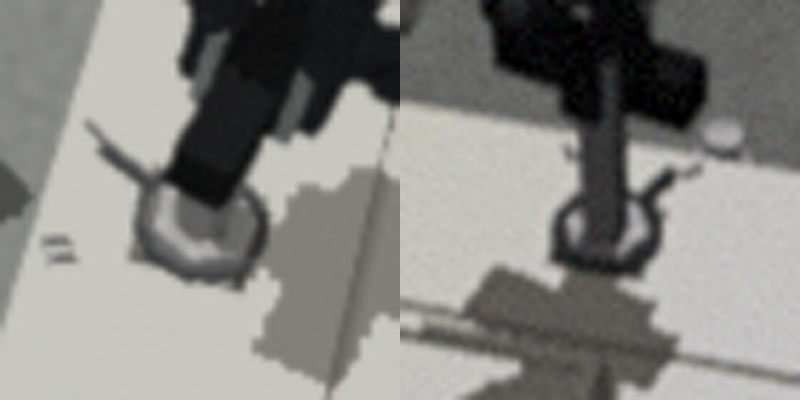

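The nose sits in the socket and the pointer hasn't moved: scene crop nose (205,225), side crop (600,245). The visible head and socket hexagon puts the fit at tool yaw ≈ 54°, so I probably missed it through sideways load. Going back there, this time servoing sideways force to zero.

Emit:
send_rows --translation '[[0,0,0],[0,0,0],[0,0,0],[0,0,0],[0,0,0]]' --rotation '[[0,0,1],[0,0,1],[0,0,0.8],[0,0,0.6],[0,0,0]]' --grip '[10,10,10,10,10]'

```text
time: 18.77
eef_pos: [0.5633, 0.0697, 0.1332]
tcp_rot: [0.29, 0.957, 0.001, -0.0]
contact_force: [0.4, 1.7, -2.9]
opening: 0.222
```

Emit:
send_rows --translation '[[0,0,0]]' --rotation '[[0,0,0]]' --grip '[10]'

```text
time: 18.9
eef_pos: [0.5632, 0.0696, 0.1333]
tcp_rot: [0.29, 0.957, 0.001, -0.0]
contact_force: [1.5, 2.7, -3.7]
opening: 0.221
```

Emit:
send_rows --translation '[[0,0,0]]' --rotation '[[0,0,0.2]]' --grip '[10]'

```text
time: 19.02
eef_pos: [0.5632, 0.0695, 0.1335]
tcp_rot: [0.299, 0.954, 0.001, -0.0]
contact_force: [1.4, 2.7, -4.1]
opening: 0.217
```

Fz fell to about the key's own weight, so the hexagon has gone in. Easing down.

Emit:
send_rows --translation '[[0,0.024,0],[0,0,0.05],[0,0,0.04]]' --rotation '[[0,0,0],[0,0,0],[0,0,0]]' --grip '[10,10,10]'

```text
time: 19.4
eef_pos: [0.5638, 0.0697, 0.132]
tcp_rot: [0.299, 0.954, -0.0, -0.0]
contact_force: [-1.7, 1.6, 1.6]
opening: 0.221
```

Emit:
send_rows --translation '[[0,0,0.03],[0,0,0]]' --rotation '[[0,0,0],[0,0,0]]' --grip '[10,10]'

```text
time: 19.65
eef_pos: [0.5636, 0.0699, 0.1302]
tcp_rot: [0.299, 0.954, 0.0, -0.0]
contact_force: [-1.7, 2.9, -0.5]
opening: 0.218
```

Emit:
send_rows --translation '[[0.024,0.011,0.0],[0,0,0.03],[0,0,0]]' --rotation '[[0,0,0],[0,0,0],[0,0,0]]' --grip '[10,10,10]'

```text
time: 20.02
eef_pos: [0.5634, 0.0702, 0.1293]
tcp_rot: [0.299, 0.954, -0.0, 0.0]
contact_force: [-0.0, 2.2, -2.2]
opening: 0.221
```

Emit:
send_rows --translation '[[0,0,0.03],[0,0,0]]' --rotation '[[0,0,0],[0,0,0]]' --grip '[10,10]'

```text
time: 20.27
eef_pos: [0.5634, 0.0702, 0.1284]
tcp_rot: [0.299, 0.954, -0.0, 0.0]
contact_force: [-0.1, 1.8, -1.6]
opening: 0.219
```

Emit:
send_rows --translation '[[0,0,0.03],[0,0,0]]' --rotation '[[0,0,0],[0,0,0]]' --grip '[10,10]'

```text
time: 20.52
eef_pos: [0.5633, 0.0702, 0.1276]
tcp_rot: [0.299, 0.954, -0.0, 0.0]
contact_force: [-0.1, 1.6, -1.9]
opening: 0.22
```

Emit:
send_rows --translation '[[0,0.015,0.03],[0,0,0]]' --rotation '[[0,0,0],[0,0,0]]' --grip '[10,10]'

```text
time: 20.78
eef_pos: [0.5634, 0.0704, 0.1265]
tcp_rot: [0.298, 0.954, -0.0, -0.0]
contact_force: [-1.4, 0.4, -2.0]
opening: 0.224
```

Emit:
send_rows --translation '[[0,0,0.03],[0,0,0]]' --rotation '[[0,0,0],[0,0,0]]' --grip '[10,10]'

```text
time: 21.02
eef_pos: [0.5634, 0.0705, 0.1257]
tcp_rot: [0.299, 0.954, -0.0, -0.0]
contact_force: [-0.4, -0.3, -1.6]
opening: 0.22
```

Emit:
send_rows --translation '[[0,0,0.03],[0,0,0]]' --rotation '[[0,0,0],[0,0,0]]' --grip '[10,10]'

```text
time: 21.28
eef_pos: [0.5635, 0.0706, 0.1249]
tcp_rot: [0.299, 0.954, -0.0, -0.0]
contact_force: [-0.8, -1.5, -1.9]
opening: 0.217
```

Emit:
send_rows --translation '[[0,0,0.03],[0,0,0]]' --rotation '[[0,0,0],[0,0,0]]' --grip '[10,10]'

```text
time: 21.52
eef_pos: [0.5637, 0.0706, 0.1246]
tcp_rot: [0.299, 0.954, -0.0, 0.0]
contact_force: [-2.1, -0.8, 1.4]
opening: 0.218
```

The floor is reached at TCP z ≈ 0.1247 (nominal 0.1246) with about 4 N net, so the key is home. Now turning counter-clockwise, compensating the roughly 2 mm offset of the tip along the handle.

Emit:
send_rows --translation '[[0,-0.005,0],[0,-0.005,0],[0,-0.005,0],[0,-0.005,0],[0,0,0]]' --rotation '[[0,0,-0.8],[0,0,-0.8],[0,0,-0.8],[0,0,-0.8],[0,0,0]]' --grip '[10,10,10,10,10]'

```text
time: 22.15
eef_pos: [0.563, 0.0701, 0.1244]
tcp_rot: [0.163, 0.987, -0.0, -0.0]
contact_force: [-2.3, -0.7, 0.8]
opening: 0.214
```

```bash
python3 - <<'E'
from h import *
s=ctrl.get_state();print(s['eef_pos'],s['contact_force'],s['wrist_torque'],s['qpos'])
E
```

```text
[0.56299853 0.07009281 0.12436676] [-2.33851336 -0.74089101  0.78518609] [-0.17675913  0.60308047 -0.02716597] [-5.48004295e-02  1.64963588e-01  1.92846210e+00 -3.48359277e-04
  1.04908072e+00 -1.29754325e+00]
```

Emit:
send_rows --translation '[[0.01,-0.005,0],[0.01,-0.005,0],[0,-0.005,0],[0,-0.005,0],[0,0,0]]' --rotation '[[0,0,-0.8],[0,0,-0.8],[0,0,-0.8],[0,0,-0.8],[0,0,0]]' --grip '[10,10,10,10,10]'

```text
time: 22.78
eef_pos: [0.5625, 0.0695, 0.1243]
tcp_rot: [0.025, 1.0, -0.0, -0.0]
contact_force: [-2.5, -2.6, 1.6]
opening: 0.222
```

Emit:
send_rows --translation '[[0,-0.005,0],[0,-0.005,0],[0,-0.005,0],[0,-0.005,0],[0,0,0]]' --rotation '[[0,0,-0.8],[0,0,-0.8],[0,0,-0.8],[0,0,-0.8],[0,0,0]]' --grip '[10,10,10,10,10]'

```text
time: 23.4
eef_pos: [0.5624, 0.0688, 0.1241]
tcp_rot: [-0.114, 0.993, -0.0, -0.0]
contact_force: [-2.8, -0.8, 1.7]
opening: 0.222
```

```bash
python3 - <<'E'
from h import *
s=ctrl.get_state();print(s['eef_pos'],s['tcp_rot'],s['contact_force'],s['wrist_torque'],s['qpos'])
i,K,M=cam('wrist');save('w6',K,M,i);u,v=proj(K,M,[.5645,.0675,.066]);print(u,v)
cs=[]
for n in('scene','side'):
    i,K,M=cam(n);save(n+'6',K,M,i)
    u,v=proj(K,M,[.563,.06,.066]).astype(int);print(n,u-30,v-30)
    cs.append(cv2.resize(i[v-30:v+30,u-30:u+30],(400,400),interpolation=cv2.INTER_CUBIC))
cv2.imwrite('pics/crop6.png',np.hstack(cs))
E
```

```text
[0.56238103 0.06882618 0.12412082] [-1.14458713e-01  9.93427835e-01 -3.85774878e-04 -4.37248352e-04] [-2.76796135 -0.81077331  1.72713508] [-0.50952351  0.69048279 -0.05861801] [-5.68574024e-02  1.63626287e-01  1.93050540e+00 -1.04962443e-03
  1.04819113e+00 -1.85654976e+00]
275.51634991378205 229.79622188858815
scene 333 192
side 235 241
```

View pics/crop6.png

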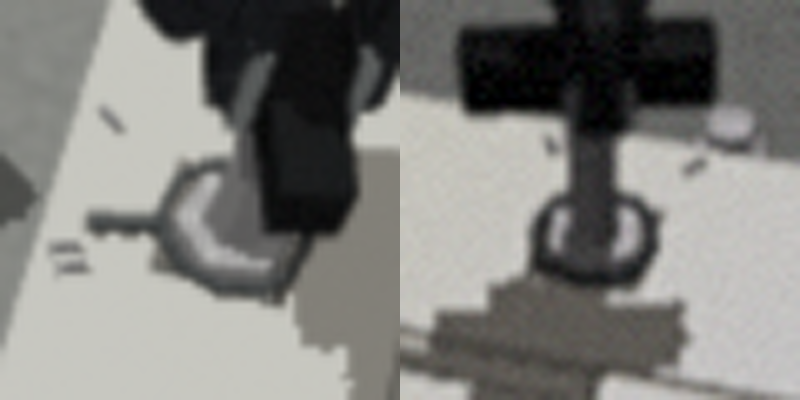

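The pointer has turned: its tip is at scene crop (92,222), the double marks are at (67,248)/(73,268) and the single mark is at (111,120). Some angle remains, so I'll compute it.

```bash
python3 - <<'E'
from h import *
i,K,M=load('scene6')
P=lambda x,y,z:onz(K,M,333+x/6.667-.42,192+y/6.667-.42,z)[:2]
mid=(P(67,248,.061)+P(73,268,.061))/2
for c in ((.5642,.0675),(.5655,.0677),(.5665,.067)):
    c=np.array(c);an=lambda p:np.degrees(np.arctan2(*(p-c)[::-1]))
    print([an(p).round(1) for p in (P(92,222,.064),P(150,222,.064),mid,P(67,248,.061),P(73,268,.061),P(111,120,.061))])
print('line',np.degrees(np.arctan2(*(P(92,222,.064)-P(150,224,.064))[::-1])))
E
```

```text
[np.float64(-74.4), np.float64(-73.8), np.float64(-62.7), np.float64(-66.5), np.float64(-58.8), np.float64(-123.6)]
[np.float64(-76.3), np.float64(-77.1), np.float64(-64.2), np.float64(-68.1), np.float64(-60.3), np.float64(-124.8)]
[np.float64(-77.6), np.float64(-79.2), np.float64(-65.0), np.float64(-69.0), np.float64(-61.0), np.float64(-126.3)]
line -77.50281487330447
```

Emit:
send_rows --translation '[[0.015,-0.005,0],[0.01,-0.005,0],[0,-0.005,0],[0,0,0],[0,0,0]]' --rotation '[[0,0,-0.8],[0,0,-0.8],[0,0,-0.7],[0,0,0],[0,0,0]]' --grip '[10,10,10,10,10]'

```text
time: 24.18
eef_pos: [0.5622, 0.0683, 0.1242]
tcp_rot: [-0.214, 0.977, -0.0, 0.0]
contact_force: [-2.1, -2.7, 1.4]
opening: 0.217
```

```bash
python3 - <<'E'
from h import *
s=ctrl.get_state();print(s['eef_pos'],s['tcp_rot'],s['contact_force'],s['wrist_torque'])
cs=[]
for n in('scene','wrist'):
    i,K,M=cam(n);save(n+'7',K,M,i)
    p=[.563,.06,.066]
    u,v=proj(K,M,p).astype(int);print(n,u-30,v-30)
    cs.append(cv2.resize(i[v-30:v+30,u-30:u+30],(400,400),interpolation=cv2.INTER_CUBIC))
cv2.imwrite('pics/crop7.png',np.hstack(cs))
E
```

```text
[0.56220789 0.06829236 0.12420154] [-2.13780533e-01  9.76881638e-01 -3.43562828e-04  1.74687893e-04] [-2.11443249 -2.71248006  1.40554752] [-0.73296865  0.56354146 -0.0263777 ]
scene 333 192
wrist 236 194
```

View pics/crop7.png

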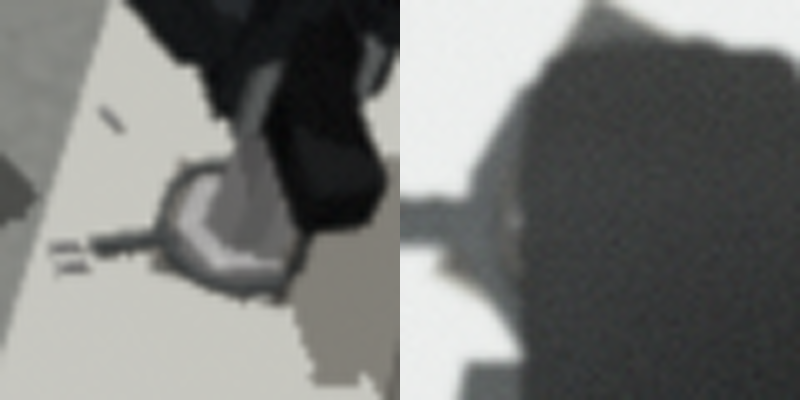

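```bash
python3 - <<'E'
from h import *
i,K,M=load('scene7')
P=lambda x,y,z:onz(K,M,333+x/6.667-.42,192+y/6.667-.42,z)[:2]
mid=(P(67,248,.061)+P(73,268,.061))/2
for c in ((.5642,.0675),(.5655,.0677),(.5665,.067)):
    c=np.array(c);an=lambda p:np.degrees(np.arctan2(*(p-c)[::-1]))
    print([an(p).round(1) for p in (P(92,247,.064),P(150,239,.064),mid)])
w,K,M=load('wrist7')
ROI=(150,150,300,110)
x,y,ww,h=150,170,130,110
cv2.imwrite('pics/crop8.png',cv2.resize(w[y:y+h,x:x+ww],None,fx=6,fy=5.4,interpolation=cv2.INTER_CUBIC))
E
```

```text
[np.float64(-63.3), np.float64(-61.3), np.float64(-62.7)]
[np.float64(-65.1), np.float64(-64.2), np.float64(-64.2)]
[np.float64(-66.0), np.float64(-65.7), np.float64(-65.0)]
```

View pics/crop8.png

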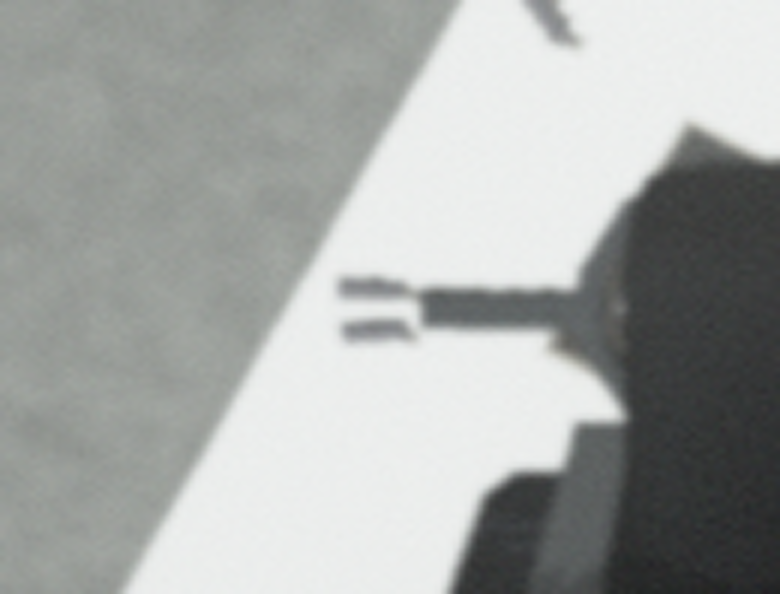

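The wrist crop shows the pointer's centre line at y≈308, with the marks at y=289 and y=330 (mid 309.5), so it stands midway to within about 0.5°. I'll relieve the sideways load, open and retreat straight up.

Emit:
send_rows --translation '[[0.02,-0.012,0],[0,0,0],[0,0,0]]' --rotation '[[0,0,0],[0,0,0],[0,0,0]]' --grip '[10,10,10]' --squeeze 40

```text
time: 24.65
eef_pos: [0.562, 0.0681, 0.1243]
tcp_rot: [-0.214, 0.977, 0.0, 0.001]
contact_force: [-1.4, -1.4, 2.2]
opening: 0.219
```

Emit:
send_rows --translation '[[0,0,0],[0,0,0],[0,0,0],[0,0,0],[0,0,0]]' --rotation '[[0,0,0],[0,0,0],[0,0,0],[0,0,0],[0,0,0]]' --grip '[22,26,35,45,50]'

```text
time: 25.28
eef_pos: [0.5616, 0.068, 0.1241]
tcp_rot: [-0.214, 0.977, 0.0, 0.0]
contact_force: [0.0, 0.2, -0.7]
opening: 0.587
```

Emit:
send_rows --translation '[[0,0,0],[0,0,-0.2],[0,0,-0.5],[0,0,-0.8],[0,0,-1]]' --rotation '[[0,0,0],[0,0,0],[0,0,0],[0,0,0],[0,0,0]]' --grip '[50,50,50,50,50]'

```text
time: 25.9
eef_pos: [0.5615, 0.068, 0.2005]
tcp_rot: [-0.214, 0.977, 0.0, 0.0]
contact_force: [0.2, 0.2, -0.2]
opening: 0.586
```

Emit:
send_rows --translation '[[0,0,-1],[0,0,-0.5],[0,0,0],[0,0,0]]' --rotation '[[0,0,0],[0,0,0],[0,0,0],[0,0,0]]' --grip '[50,50,50,50]'

```text
time: 26.4
eef_pos: [0.5609, 0.068, 0.2427]
tcp_rot: [-0.214, 0.977, 0.0, -0.001]
contact_force: [0.5, -0.6, 0.6]
opening: 0.59
```

```bash
python3 - <<'E'
from h import *
s=ctrl.get_state();print(s['eef_pos'],s['contact_force'],s['opening'])
cs=[]
for n in('scene','side','wrist'):
    i,K,M=cam(n);save(n+'9',K,M,i)
    u,v=proj(K,M,[.563,.055,.066]).astype(int);print(n,u,v, 'handle end/top',proj(K,M,[.5645,.0675,.153]).round(1))
    b=45 if n!='wrist' else 60
    u=np.clip(u,b,559-b);v=np.clip(v,b,419-b)
    cs.append(cv2.resize(i[v-b:v+b,u-b:u+b],(266,400),interpolation=cv2.INTER_CUBIC) if 0 else cv2.resize(i[v-b:v+b,u-b:u+b],(266,266),interpolation=cv2.INTER_CUBIC))
cv2.imwrite('pics/crop9.png',np.hstack(cs))
E
```

```text
[0.56090449 0.06798387 0.24271166] [ 0.52181123 -0.63487647  0.55230474] 0.5903702993136392
scene 361 221 handle end/top [377.6 198.4]
side 265 270 handle end/top [263.2 245.2]
wrist 265 187 handle end/top [274.8 218.3]
```

No more viewing allowed, so I'll check numerically: the handle's height by triangulation, and the pointer against the marks in the wrist image.

```bash
python3 - <<'E'
from h import *
rays=[]
for n in('scene9','side9'):
    i,K,M=load(n);u,v=proj(K,M,[.5645,.0675,.141])
    m=(cv2.GaussianBlur(i,(3,3),0).max(2)<48).astype(np.uint8)
    k,l,st,ce=cv2.connectedComponentsWithStats(m)
    for j in range(1,k):
        if 60<st[j,4] and np.hypot(*(ce[j]-[u,v]))<25: print(n,'pred',u.round(1),v.round(1),st[j],ce[j].round(1));rays.append((*ray(K,M,*ce[j]),))
if len(rays)==2:
    (a,d),(b,e)=rays;t=np.linalg.lstsq(np.c_[d,-e],b-a,rcond=None)[0];print('handle centre',((a+d*t[0])+(b+e*t[1]))/2,'gap',np.linalg.norm(a+d*t[0]-b-e*t[1]))
# wrist: dark blobs on the white deck, in polar coordinates about the screw
i,K,M=load('wrist9');g=i.max(2);c=np.array([.5645,.0675])
for r in (.024,.027,.030,.033,.036,.039,.042,.045,.048,.051,.054):
    A=np.arange(-100,-30,.5);val=[]
    z=.064 if r<.04 else .061
    for a in np.radians(A):
        u,v=proj(K,M,[*(c+r*np.array([np.cos(a),np.sin(a)])),z]);val.append(cv2.getRectSubPix(g.astype(np.float32),(1,1),(u,v))[0,0])
    val=np.array(val);b=A[val<170];print(r,[ (s[0],s[-1]) for s in np.split(b,np.where(np.diff(b)>.6)[0]+1) if len(s)])
E
```

```text
scene9 pred 376.1 202.3 [366 182  24  45 587] [377.3 204.3]
side9 pred 263.3 249.4 [244 242  39  19 499] [263.4 250.5]
handle centre [0.5650308  0.06955508 0.13858406] gap 0.002589189102583173
0.024 [(np.float64(-75.0), np.float64(-52.0))]
0.027 [(np.float64(-74.0), np.float64(-63.5))]
0.03 [(np.float64(-73.0), np.float64(-64.0))]
0.033 [(np.float64(-72.5), np.float64(-64.0))]
0.036 [(np.float64(-72.0), np.float64(-64.0))]
0.039 [(np.float64(-71.5), np.float64(-64.5))]
0.042 []
0.045 [(np.float64(-70.0), np.float64(-70.0))]
0.048 [(np.float64(-70.0), np.float64(-70.0)), (np.float64(-62.0), np.float64(-61.5))]
0.051 []
0.054 [(np.float64(-100.0), np.float64(-80.0))]
```

```bash
python3 - <<'E'
from h import *
for n in('wrist9','wrist7'):
    i,K,M=load(n);g=i.max(2).astype(np.float32);c=np.array([.5645,.0675]);ax=np.radians(-66);e=np.array([np.cos(ax),np.sin(ax)]);f=np.array([-e[1],e[0]])
    pts=[];mk=[]
    S=np.arange(-.008,.008,.0002)
    for r in np.arange(.024,.056,.0015):
        z=.062
        val=np.array([cv2.getRectSubPix(g,(1,1),tuple(map(float,proj(K,M,[*(c+r*e+s*f),z]))))[0,0] for s in S])
        d=np.clip(np.percentile(val,80)-val-25,0,None)
        sep=np.split(np.where(d>0)[0],np.where(np.diff(np.where(d>0)[0])>1)[0]+1)
        print(n,r.round(4),[(round(1e3*(S[q]*d[q]).sum()/d[q].sum(),2),len(q),int(d[q].max())) for q in sep if len(q)>2])
E
```

```text
wrist9 0.024 [(np.float64(0.96), 55, 93)]
wrist9 0.0255 [(np.float64(-0.39), 51, 96)]
wrist9 0.027 [(np.float64(-0.79), 35, 102)]
wrist9 0.0285 [(np.float64(-0.8), 37, 106)]
wrist9 0.03 [(np.float64(-0.78), 37, 107)]
wrist9 0.0315 [(np.float64(-0.83), 37, 102)]
wrist9 0.033 [(np.float64(-0.86), 37, 105)]
wrist9 0.0345 [(np.float64(-0.84), 37, 105)]
wrist9 0.036 [(np.float64(-0.78), 37, 106)]
wrist9 0.0375 [(np.float64(-0.81), 37, 107)]
wrist9 0.039 [(np.float64(-0.76), 37, 103)]
wrist9 0.0405 [(np.float64(-0.79), 35, 69)]
wrist9 0.042 [(np.float64(-0.74), 41, 29)]
wrist9 0.0435 [(np.float64(-3.18), 17, 31), (np.float64(2.68), 17, 27)]
wrist9 0.045 [(np.float64(-3.39), 19, 41), (np.float64(2.51), 19, 38)]
wrist9 0.0465 [(np.float64(-3.44), 19, 40), (np.float64(2.74), 18, 38)]
wrist9 0.048 [(np.float64(-3.51), 18, 40), (np.float64(2.94), 17, 38)]
wrist9 0.0495 [(np.float64(-3.58), 17, 35), (np.float64(2.96), 15, 27)]
wrist9 0.051 [(np.float64(-3.53), 4, 2)]
wrist9 0.0525 []
wrist9 0.054 [(np.float64(-7.68), 6, 16)]
wrist9 0.0555 [(np.float64(-6.67), 21, 43)]
wrist7 0.024 [(np.float64(1
[... 404 characters left out ...]
 36, 112)]
wrist7 0.039 [(np.float64(-0.81), 36, 112)]
wrist7 0.0405 [(np.float64(-0.77), 35, 94)]
wrist7 0.042 [(np.float64(-2.58), 16, 44), (np.float64(3.08), 13, 14)]
wrist7 0.0435 [(np.float64(-3.28), 17, 63), (np.float64(2.58), 19, 59)]
wrist7 0.045 [(np.float64(-3.36), 19, 70), (np.float64(2.37), 19, 70)]
wrist7 0.0465 [(np.float64(-3.59), 20, 73), (np.float64(2.48), 21, 74)]
wrist7 0.048 [(np.float64(-3.51), 20, 69), (np.float64(2.61), 20, 70)]
wrist7 0.0495 [(np.float64(-3.55), 20, 66), (np.float64(2.78), 19, 64)]
wrist7 0.051 [(np.float64(-3.48), 16, 27), (np.float64(2.82), 14, 21)]
wrist7 0.0525 []
wrist7 0.054 [(np.float64(-7.56), 8, 30)]
wrist7 0.0555 [(np.float64(-6.6), 20, 53)]
```

The pointer's midline passes within 0.5 mm of the midpoint between the marks, about 0.5°. The handle is at its seated height and the gripper is clear. Handing in.

```bash
python3 -c "
from plant import ticket;print(ticket.sign_off())"
```

```text
the job is handed in; nothing more can be done
None
```

The hex key is standing in the transport lock screw, and the pointer is midway between the two raised marks. I handed the job in at about 26.5 s of the 72 s allowed.

- **Insertion:** I found the socket angle by turning the lightly pressed key. It went in to the floor at about 4 N; the TCP was at 0.1247 m, against 0.1246 m expected. Only then did I turn it counter-clockwise, about 60°.
- **Pressing:** One early press, off-centre and before the fit was found, reached about 8 N on the spring-loaded head. I backed it off.
- **Pointer:** After release it was within about 0.5 mm of the midpoint of the marks, roughly 0.5°. A cruder measurement with a different image threshold had suggested about 2°, but the finer one and the enlarged picture agree on 0.5°.
- **Seating:** Triangulating the handle after release gave a height of 0.1386 m, against 0.141 m expected when fully home. The two sight lines missed each other by 2.6 mm, so this fits a seated key but is only good to a few millimetres.
- **Not checked:** The picture limit was reached, so the final state was checked by numbers only. I did not check the other objects again. The gripper was open and 0.24 m up, reading under 1 N.

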